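Fill the biscuit tube up to its mark

ROBOT

A 6-joint arm with a two-finger parallel gripper is mounted at the origin on the work surface. World frame = base frame: x ahead of the robot, y to its left, z up, the work surface at z = 0. Lengths are in m, angles in rad, forces in N, time in s.
With the tool pointing down it reaches from about 0.375 to 0.9 m from the base axis. Payload 3.1 kg.
Tool frame: the origin (TCP) lies on the centre line of the jaws, within the pads' length; the fingertips stand robot.tip_reach ahead of it and the grasp point (between the pads) lies 8 mm behind it (robot.tip_reach is the distance from the TCP to the fingertips, in m); z points along the fingers, y is the line along which they close (so a half turn about z gives the same grasp; the last joint's range is limited). The gripper opens to 87 mm and grips with 3 to 60 N. Pads are 19 mm wide; open, the fingers measure 117 mm over their backs; the gripper's body (75 mm by 190 mm) begins 51 mm behind the grasp point.
Start: joints at [-1.315, 0.527, 1.433, -0, 1.181, -0.178], TCP at [0.263, -0.567, 0.234] pointing down, gripper open.
Joint ranges: [-3.08, 3.08], [-0.75, 2.2], [0.22, 2.44], [-1.43, 4.57], [0, 2.65], [-2.85, 2.85]. Speed limits (rad/s): [2.79, 2.79, 3.14, 3.14, 3.14, 3.14].

INTERFACE

Orientations are given as a unit quaternion [x, y, z, w].
In Python, from rig import robot gives the robot as it stands.
- The arm moves only by the tool jog_arm, never from a script. Its argument "motion" is one flat list of numbers, 7 for each row, row after row: the shift along the tool's x, y, z scaled (see below), then the turn, a rotation vector about the tool's x, y, z scaled (see below), then the gripper's target within -1 to 1 (shut at 1, half-way at 0, fully open at -1). In form: [x, y, z, rx, ry, rz, hand, x, y, z, rx, ry, rz, hand, ...]. A call has 1 to 12 rows; each row shifts and turns the commanded pose from where the row before left it, along the tool's axes as they then stand; what a row does not reach is not made up. The controller multiplies each number of a shift by 4 cm and each number of a turn by 4 degrees. A row lasts 1/8 s, in which the tool goes at most 62.5 mm and 10.7 degrees, less where a joint would pass 70% of its speed; a pose out of reach is approached as far as the arm can. A call with a number of a shift or a turn outside -1 to 1 is refused whole. A call with a gripper value outside its range is refused whole. The fingers move at their own pace and stop on an object; "grip_force" is the grip in N (left out, the last holds). Time passes only in rows, so rows that do not move let the fingers close. It gives the time, the measured TCP pose, the force, the opening and the grip force at its end, in the units of the state.
- robot.get_obs(): the state, without advancing time (a new reading comes with each control period).
- robot.camera(name): name is "scene" or "side" or "wrist"; returns the picture (420x560x3 uint8, blue, green, red); there is no depth.
- robot.calibration(name): a dict with "fx", "fy", "cx", "cy" (pixels), "R" (3x3) and "t" (3): a world point X has camera coordinates R X + t; the wrist camera has in their place "T_tool_cam" (4x4, takes a point from camera to tool coordinates, whose origin is the TCP and whose axes are the flange's). Camera axes: x right, y down, z forward; pixel columns grow to the right and rows downward; lengths in m; the calibration is good to about 2 mm. The wrist camera is an equidistant fisheye: a pixel r from the principal point sees the ray r / f radians off the axis. A picture is of the moment at which its call begins: read the wrist's pose just before it. calibration takes no time and is no camera call.
- robot.hand_in(): hands the job in; it is judged then, once.
The state is a dict: "time": time; "q": joint angles; "joint_velocities": joint speeds; "joint_torque": joint torques, N m; "position": TCP position; "tool_rot": TCP orientation; "ft_force": force on the tool from outside, world axes, zero at the start; "moment": the same for the moment, N m; "grip_width": finger opening in m; "grip_force": force on a finger pad.
Only numpy, scipy, OpenCV 4.12 (cv2) and the standard library are available. Lean on these libraries where they do the work, as an engineer would, in place of code of your own. Each camera call takes 0.05 s, during which the arm holds its last target. There are 200 camera calls.

TASK

Feed biscuits along the steel track into the clear tube at its end, until the stack lying flat in the tube reaches the black band around the tube, and add no further biscuit once it does. The biscuits that are not needed stay lying flat on the track, and the other things on the bench stay where they are.

Things in the scene. Friction and masses are not known exactly. Their poses are not given: they have to be found in the camera images.
- station: Fixed polished-steel biscuit filling stand, 430 mm long (y), 120 mm wide (x). Origin: on the bench under the middle of the track's width; z up. A level, slippery feed track runs along y at x = 0, floor 55 mm above the bench, from y = +200 mm (open end) to y = -122 mm, where the mouth of a clear tube follows. Biscuits are fed towards -y. Its yaw varies within +-0.45 rad.
- tube_floor (a point): Centre of the tube's inner floor: station frame (0, -160, 13) mm. The upright clear plastic tube is fixed in the stand: 74 mm inside diameter, 3 mm wall, 41 mm deep, so it holds three biscuits lying flat on one another.
- tube_mouth (a point): Centre of the tube's mouth (rim): station frame (0, -160, 54) mm, 1 mm below the track floor. A biscuit pushed along the track slides out over the rim and drops in when its centre is about 10 to 20 mm short of the tube's axis; the one behind it is then still wholly on the track.
- track_start (a point): Middle of the track floor at its open end, station frame (0, 200, 55) mm; the biscuits can be pushed from here. Side rails: inner faces at station x = +-35 mm, 3 mm thick, 10 mm high above the track floor, running from y = +200 to -202 mm, past the tube mouth; an equally low end stop stands behind the tube at y = -200 mm.
- mark_level (a point): Middle of the fill mark: a black plastic band, 87 mm outside diameter, 4 mm tall, fixed around the outside of the tube. Its height above the tube's inner floor varies from 8 to 33 mm.
- biscuit1: Biscuit 1 of four alike: hard, smooth, slippery round glazed biscuit, 64 mm in diameter, 12 mm thick, about 30 g (varies). Origin: its centre; z is its axis. At the start the four lie flat in a row on the track, numbered from the tube end (1 next to the tube, 4 next to the open end), gaps 0 to 12 mm; pushing the last pushes the row.
- biscuit2: Biscuit 2 of four alike: hard, smooth, slippery round glazed biscuit, 64 mm in diameter, 12 mm thick, about 30 g (varies). Origin: its centre; z is its axis. At the start the four lie flat in a row on the track, numbered from the tube end (1 next to the tube, 4 next to the open end), gaps 0 to 12 mm; pushing the last pushes the row.
- biscuit3: Biscuit 3 of four alike: hard, smooth, slippery round glazed biscuit, 64 mm in diameter, 12 mm thick, about 30 g (varies). Origin: its centre; z is its axis. At the start the four lie flat in a row on the track, numbered from the tube end (1 next to the tube, 4 next to the open end), gaps 0 to 12 mm; pushing the last pushes the row.
- biscuit4: Biscuit 4 of four alike: hard, smooth, slippery round glazed biscuit, 64 mm in diameter, 12 mm thick, about 30 g (varies). Origin: its centre; z is its axis. At the start the four lie flat in a row on the track, numbered from the tube end (1 next to the tube, 4 next to the open end), gaps 0 to 12 mm; pushing the last pushes the row.
- bowl: Bystander: white ceramic mixing bowl, 150 mm across, 80 mm high, to the robot's right. Origin under its centre.
- case1: Bystander: open cardboard loaf case, 75 x 110 x 60 mm, to the robot's left. Origin under its centre.
- case2: Bystander: a second loaf case of the same size, farther off. Origin under its centre.
Things that resemble listed ones, but are neither listed nor needed, are in the scene too. What is shaped like the biscuit4 but orange is not meant.

How it is judged:
By the outcome, as a careful person would: the job done as asked, in the order asked, and still so for the second after the job is handed in, with the robot touching nothing.
It also fails if it takes over 51 s, if anything falls off the work surface, if the arm or the gripper's body presses on something with over 40 N, if the wrist force passes 120 N, or if a joint passes its speed limit or range.

## Working session

There is one attempt and no reset: what is moved stays moved. The work goes in short steps, Python scripts to look and compute and a tool call to move; the robot and the scene stay as the last step left them, time stands still between calls to the robot, and variables do not carry over. Pictures are saved under pics/ and viewed, at most 10 in all, crops included, and the job is handed in when it is done.

Besides the shell and the picture viewer there is one more tool, called by a JSON object that holds its "fn" and its "kwargs". jog_arm: Moves the arm, as the interface text tells. Shifts and turns lie within -1 to 1; 1 stands for 4 cm of shift or 4 degrees of turn. Its arguments: {"type":"object","properties":{"motion":{"type":"array","items":{"type":"number"}},"grip_force":{"type":"number"}},"required":["motion"]}

```bash
mkdir -p pics; python3 - <<'E'
from rig import robot
import cv2
for n in("scene","side"):
    cv2.imwrite(f"pics/{n}0.png",robot.camera(n))
    print(n,robot.calibration(n))
o=robot.get_obs();print(o,robot.tip_reach);print(robot.calibration("wrist"))
E
```

```text
scene {'fx': 379.0517515241664, 'fy': 379.0517515241664, 'cx': 279.7365640633739, 'cy': 205.8506691779967, 'R': array([[ 0.87367698,  0.48649522,  0.00330771],
       [ 0.29144459, -0.51792537, -0.80424708],
       [-0.38954922,  0.70361617, -0.59428587]]), 't': array([-0.45792777, -0.08771026,  1.52149816])}
side {'fx': 382.57184636021145, 'fy': 382.57184636021145, 'cx': 279.4439408616528, 'cy': 206.70316970108712, 'R': array([[-0.97634158, -0.21614326, -0.0062615 ],
       [-0.14211997,  0.66325651, -0.73477392],
       [ 0.16296941, -0.71650045, -0.67828319]]), 't': array([0.49474423, 0.12490525, 0.9359904 ])}
{'time': 0.1, 'q': array([-1.31449749e+00,  5.28352970e-01,  1.43375640e+00, -3.45505112e-05,
        1.18140325e+00, -1.78480037e-01]), 'joint_velocities': array([-7.96424676e-04, -1.10158174e-03, -1.78674321e-03,  1.32870362e-03,
       -2.45385265e-05,  7.03541507e-04]), 'joint_torque': array([ 6.17936098e-05, -4.40984881e+01, -1.77151448e+01,  6.34449511e-02,
        5.33377973e-02, -5.64931679e-05]), 'position': array([ 0.26312312, -0.56621862,  0.23268755]), 'tool_rot': array([ 9.76461957e-01,  2.15687561e-01, -5.33065702e-05, -9.58635024e-04]), 'ft_force': array([ 0.33542989,  0.63751221, -0.28874453]), 'moment': array([-0.04555318,  0.04654345,  0.00548643]), 'grip_force': 0.0, 'grip_width': 0.0865666789617438} 0.011
{'fx': 325.19226210127806, 'fy': 325.19226210127806, 'cx': 278.1049940908085, 'cy': 205.38625248152928, 'T_tool_cam': array([[-2.11419592e-04, -9.60331994e-01, -2.78859135e-01,
         7.74894902e-02],
       [ 9.99999914e-01, -3.02537394e-04,  2.83715880e-04,
        -5.51166109e-04],
       [-3.56826753e-04, -2.78859051e-01,  9.60331975e-01,
        -1.51585516e-01],
       [ 0.00000000e+00,  0.00000000e+00,  0.00000000e+00,
         1.00000000e+00]])}
```

View pics/scene0.png

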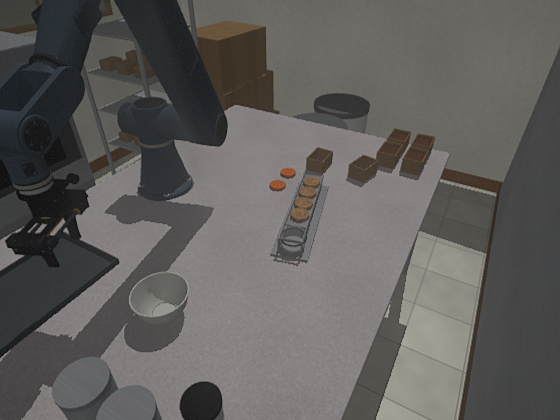

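View pics/side0.png

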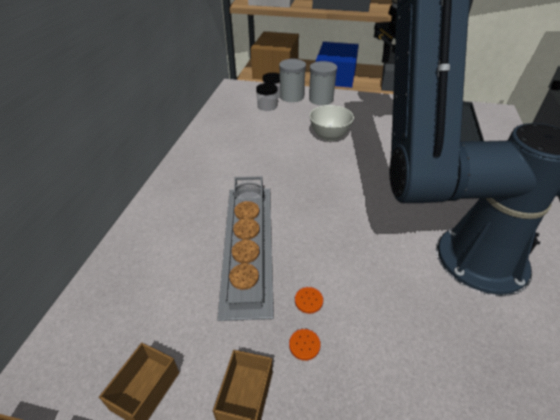

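The scene view shows the stand with its tube at about (291,243) and four brown biscuits from (300,214) to (312,182). The orange lookalikes are at (277,185) and (288,173), off the track. In the side view the stand's tube is at (249,190) and the biscuits run from (247,210) to (245,276). Next I'll enlarge both.

```bash
python3 - <<'E'
import cv2,numpy as np
a=cv2.imread("pics/scene0.png")[165:270,260:340];b=cv2.imread("pics/side0.png")[170:325,205:285]
a=cv2.resize(a,None,fx=5,fy=5,interpolation=cv2.INTER_CUBIC);b=cv2.resize(b,None,fx=3.8,fy=3.8,interpolation=cv2.INTER_CUBIC)
c=np.zeros((600,400+b.shape[1],3),np.uint8);c[:525,:400]=a;c[:b.shape[0],400:]=b
print(c.shape);cv2.imwrite("pics/crop0.png",c)
E
```

```text
(600, 704, 3)
```

View pics/crop0.png

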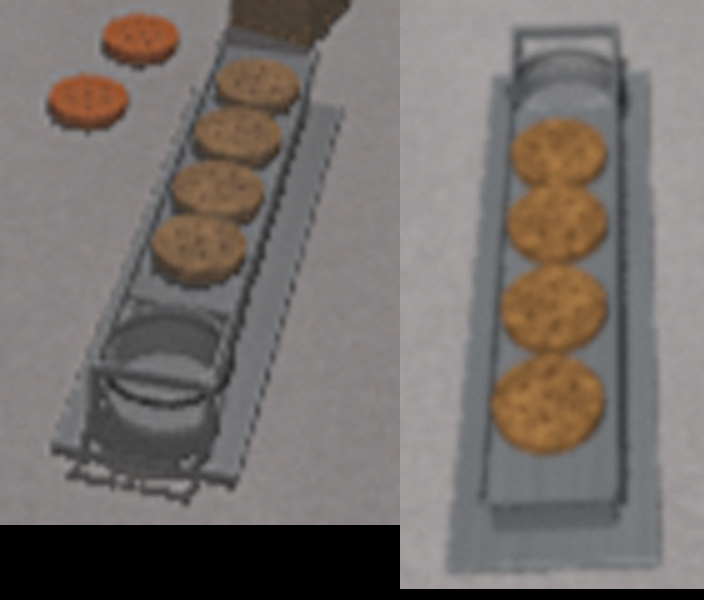

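```bash
cat >h.py <<'E'
from rig import robot
import cv2,numpy as np
from scipy.spatial.transform import Rotation as Ro
C={n:robot.calibration(n) for n in("scene","side","wrist")}
def ray(n,u,v):
    c=C[n];d=c["R"].T@np.array([(u-c["cx"])/c["fx"],(v-c["cy"])/c["fy"],1]);return -c["R"].T@c["t"],d/np.linalg.norm(d)
def wray(u,v,p,q):
    c=C["wrist"];x=np.array([u-c["cx"],v-c["cy"]]);r=np.linalg.norm(x);t=r/c["fx"]
    d=np.r_[np.sin(t)*x/r,np.cos(t)];T=c["T_tool_cam"];R=Ro.from_quat(q).as_matrix()
    return p+R@T[:3,3],R@T[:3,:3]@d
def wproj(X,p,q):
    c=C["wrist"];T=c["T_tool_cam"];R=Ro.from_quat(q).as_matrix()
    x=T[:3,:3].T@(R.T@(np.asarray(X)-p)-T[:3,3]);t=np.arctan2(np.hypot(x[0],x[1]),x[2]);h=np.hypot(x[0],x[1])
    return c["cx"]+c["fx"]*t*x[0]/h,c["cy"]+c["fx"]*t*x[1]/h
def tri(*rays):
    A=sum(np.eye(3)-np.outer(d,d) for o,d in rays);b=sum((np.eye(3)-np.outer(d,d))@o for o,d in rays)
    return np.linalg.solve(A,b)
def at(r,z): o,d=r;return o+d*(z-o[2])/d[2]
E
python3 - <<'E'
from h import *
S=[(299.8,213.6),(303.6,203),(307.6,191.8),(311.6,181.8)];D=[(246.8,210.3),(246.3,228.4),(245.5,250.8),(243.9,275.8)]
P=[]
for s,d in zip(S,D):
    a,b=ray("scene",*s),ray("side",*d);print(tri(a,b).round(4),at(a,.067).round(4),at(b,.067).round(4))
    P.append((at(a,.067)+at(b,.067))/2)
P=np.array(P);w=np.polyfit(P[:,1],P[:,0],1);print(w,np.degrees(np.arctan(w[0])))
for p in[(226.8,301.6),(263.4,301.6)]:print("end",at(ray("side",*p),.065).round(4))
for p in[(218.2,320),(273.4,319.5)]:print("base",at(ray("side",*p),.004).round(4))
E
```

```text
[0.5889 0.0187 0.0602] [0.5939 0.0111 0.067 ] [0.5854 0.0251 0.067 ]
[0.5727 0.0802 0.0594] [0.5784 0.0711 0.067 ] [0.5689 0.0866 0.067 ]
[0.5547 0.1494 0.0593] [0.5607 0.1396 0.067 ] [0.551 0.155 0.067]
[0.5384 0.2179 0.0587] [0.545  0.2066 0.067 ] [0.5347 0.2232 0.067 ]
[-0.25364201  0.59385661] -14.232471593857824
end [0.5509 0.2909 0.065 ]
end [0.4786 0.2752 0.065 ]
base [0.573 0.301 0.004]
base [0.459 0.275 0.004]
```

{"fn": "jog_arm", "kwargs": {"motion": [0.95,-0.31,0.1,0,0,0,1,0.95,-0.31,0.1,0,0,0,1,0.95,-0.31,0.1,0,0,0,1,0.95,-0.31,0.1,0,0,0,1,0.95,-0.31,0.1,0,0,0,1,0.95,-0.31,0.1,0,0,0,1,0.95,-0.31,0.2,0,0,0,1,0.95,-0.31,0.3,0,0,0,1,0.95,-0.31,0.4,0,0,0,1,0.95,-0.31,0.4,0,0,0.9,1,0.95,-0.31,0.4,0,0,0.9,1,0.95,-0.31,0.4,0,0,0.87,1]}}

```text
time: 1.6
position: [0.6195, -0.2443, 0.1245]
tool_rot: [0.992, 0.123, -0.001, -0.0]
ft_force: [-0.2, -0.9, 0.5]
grip_width: 0.0004
grip_force: 0.0
```

{"fn": "jog_arm", "kwargs": {"motion": [0,0,0,0,0,0,1,0,0,0,0,0,0,1]}}

```text
time: 1.85
position: [0.6184, -0.2456, 0.1251]
tool_rot: [0.992, 0.124, -0.001, -0.0]
ft_force: [0.9, -0.4, -0.8]
grip_width: 0.0004
grip_force: 0.0
```

```bash
python3 - <<'E'
from h import *
o=robot.get_obs();im=robot.camera("wrist");cv2.imwrite("pics/w1.png",im)
np.save("w1.npy",np.r_[o["position"],o["tool_rot"]]);print(o["time"],o["position"],o["tool_rot"])
E
```

```text
1.85 [ 0.6184194  -0.24557097  0.12512985] [ 9.92243632e-01  1.24306523e-01 -6.56313460e-04 -1.80366074e-04]
```

View pics/w1.png

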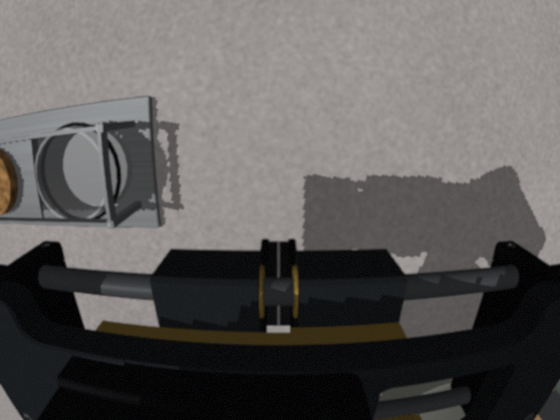

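The wrist view shows the tube at about (80,172), biscuit 1 at the left edge (5,182), and the base corners at (152,97) and (160,226). I'll enlarge the tube.

```bash
python3 - <<'E'
from h import *
im=cv2.imread("pics/w1.png")[85:235,0:190];cv2.imwrite("pics/w1c.png",cv2.resize(cv2.convertScaleAbs(im,alpha=1.5),None,fx=4,fy=4,interpolation=cv2.INTER_CUBIC))
a=np.load("w1.npy");p,q=a[:3],a[3:]
for u in[(152,97),(160,226)]:print(at(wray(*u,p,q),.004).round(4))
yd=np.array([-.245,.969,0]);xd=np.array([.969,.245,0])
o=np.array([.564,.089,0])
print(wproj(o-.16*yd+[0,0,.054],p,q))
E
```

```text
[ 0.6842 -0.1154  0.004 ]
[ 0.5697 -0.1435  0.004 ]
(np.float64(63.09705900082241), np.float64(185.69607160741424))
```

View pics/w1c.png

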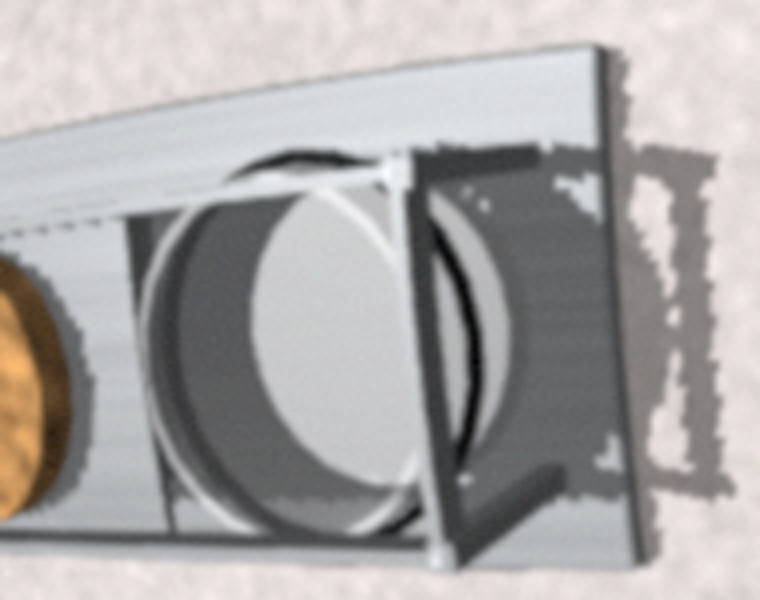

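```bash
python3 - <<'E'
from h import *
a=np.load("w1.npy");p,q=a[:3],a[3:]
c=np.array([.613,-.076]);t=np.linspace(0,2*np.pi,361)
def circ(r,z):
    P=np.array([wproj([c[0]+r*np.cos(x),c[1]+r*np.sin(x),z],p,q) for x in t]);
    return [P[:,0].min(),P[:,0].max(),P[:,1].min(),P[:,1].max()]
f=lambda v:(np.array(v)-[0,0,85,85])*4
print("rim",f(circ(.040,.054)).round());print("floor",f(circ(.037,.013)).round());print("out0",f(circ(.04,.008)).round())
for h in range(6,36,3):print(h,f(circ(.0435,.013+h)).round() if 0 else f(circ(.0435,.013+h/1000)).round())
E
```

```text
rim [152. 457. 169. 556.]
floor [266. 530. 169. 486.]
out0 [268. 551. 155. 492.]
6 [232. 545. 142. 520.]
9 [225. 539. 142. 524.]
12 [217. 534. 143. 528.]
15 [210. 528. 144. 532.]
18 [202. 522. 144. 537.]
21 [195. 516. 145. 541.]
24 [187. 510. 146. 545.]
27 [179. 503. 147. 550.]
30 [171. 497. 148. 554.]
33 [163. 490. 148. 559.]
```

The band's lower edge stands about 30 mm above the tube floor, scaled against the floor and rim circles. Two biscuits make 24 mm and three make 36 mm, so three are expected. I'll recheck this after two have dropped. Now I move to behind biscuit 4.

{"fn": "jog_arm", "kwargs": {"motion": [0.07,-0.95,0,0,0,0,1,0.07,-0.95,0,0,0,0,1,0.07,-0.95,0,0,0,0,1,0.07,-0.95,0,0,0,0,1,0.07,-0.95,0,0,0,0,1,0.07,-0.95,0,0,0,0,1,0.07,-0.95,0,0,0,0,1,0.07,-0.95,0,0,0,0,1,0.07,-0.95,0,0,0,0,1,0.07,-0.95,0,0,0,0,1,0.07,-0.95,0,0,0,0,1,0.07,-0.95,0,0,0,0,1]}}

```text
time: 3.4
position: [0.5397, 0.2044, 0.1265]
tool_rot: [0.992, 0.123, 0.001, 0.0]
ft_force: [1.4, -1.2, 0.9]
grip_width: 0.0003
grip_force: 0.0
```

{"fn": "jog_arm", "kwargs": {"motion": [0.07,-0.97,0,0,0,0,1,0.07,-0.97,0,0,0,0,1,0,0,0.3,0,0,0,1,0,0,0,0,0,0,1,0,0,0,0,0,0,1]}}

```text
time: 4.03
position: [0.5262, 0.2797, 0.1136]
tool_rot: [0.992, 0.123, -0.0, 0.0]
ft_force: [-1.1, 0.7, 0.2]
grip_width: 0.0004
grip_force: 0.0
```

```bash
python3 - <<'E'
from h import *
o=robot.get_obs();im=robot.camera("wrist");cv2.imwrite("pics/w2.png",im)
np.save("w2.npy",np.r_[o["position"],o["tool_rot"]]);print(o["time"],o["position"],o["tool_rot"],o["ft_force"])
E
```

```text
4.025 [0.52620046 0.2797045  0.11358542] [ 9.92424610e-01  1.22854859e-01 -2.08420927e-04  1.81598413e-04] [-1.07226165  0.69314361  0.17679363]
```

View pics/w2.png

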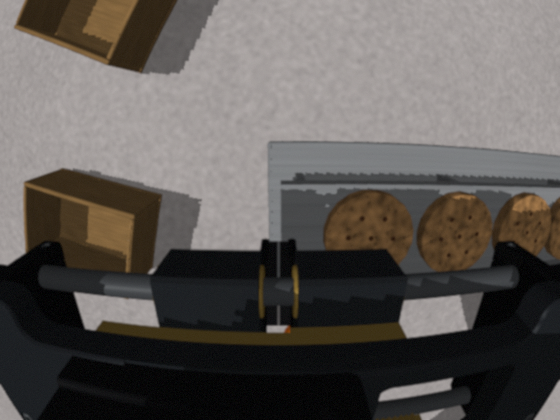

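The view shows biscuit 4's top centred at about (368,233) with its left edge at 324. The far rail is on row 183 and the track's open end is at column 281. The fingers hang at (279,270).

```bash
python3 - <<'E'
from h import *
a=np.load("w2.npy");p,q=a[:3],a[3:]
t=np.array([.612,-.073]);th=np.radians(14.3);xd=np.array([np.cos(th),np.sin(th)]);yd=np.array([-xd[1],xd[0]])
def st(X):d=np.asarray(X)[:2]-t;return (d@xd*1000).round(1),(d@yd*1000-160).round(1)
for n,u,z in[("b4",(368,233),.067),("b4left",(324,236),.067),("b4top",(370,190),.067),("rail",(300,183),.065),("rail",(440,182),.065),("end",(281,215),.055),("base",(269,142),.004),("b3",(455,232),.067)]:print(n,at(wray(*u,p,q),z).round(4),st(at(wray(*u,p,q),z)))
print("tcp",st(p),"tool yaw",2*np.degrees(np.arctan2(q[1],q[0])))
E
```

```text
b4 [0.5412 0.222  0.067 ] (np.float64(4.3), np.float64(143.4))
b4left [0.5323 0.2507 0.067 ] (np.float64(2.7), np.float64(173.4))
b4top [0.5697 0.2303 0.067 ] (np.float64(33.9), np.float64(144.4))
rail [0.5623 0.2752 0.065 ] (np.float64(37.9), np.float64(189.7))
rail [0.5879 0.1814 0.065 ] (np.float64(39.5), np.float64(92.5))
end [0.5358 0.2807 0.055 ] (np.float64(13.5), np.float64(201.6))
base [0.577  0.3006 0.004 ] (np.float64(58.4), np.float64(210.7))
b3 [0.557  0.1555 0.067 ] (np.float64(3.2), np.float64(75.0))
tcp (np.float64(4.0), np.float64(203.0)) tool yaw 14.113787370468408
```

{"fn": "jog_arm", "kwargs": {"motion": [-0.04,0,0.55,0,0,0,1,0,0,0.5,0,0,0,1,0,0,0.04,0,0,0,1,0,0.2,0,0,0,0,1,0,0.2,0,0,0,0,1,0,0.2,0,0,0,0,1,0,0.2,0,0,0,0,1,0,0.2,0,0,0,0,1,0,0.2,0,0,0,0,1]}}

```text
time: 5.2
position: [0.5362, 0.2339, 0.07]
tool_rot: [0.992, 0.124, 0.0, -0.0]
ft_force: [0.2, 0.1, 0.4]
grip_width: 0.0006
grip_force: 0.1
```

```bash
cat >>h.py <<'E'
t=np.array([.612,-.073]);th=np.radians(14.0);xd=np.array([np.cos(th),np.sin(th)]);yd=np.array([-xd[1],xd[0]])
def st(X):d=np.asarray(X)[:2]-t;return (d@xd*1000).round(1),(d@yd*1000-160).round(1)
E
python3 - <<'E'
from h import *
o=robot.get_obs();print(o["time"],o["position"],st(o["position"]),o["ft_force"])
E
```

```text
5.2 [0.5362168  0.23386126 0.07001143] (np.float64(0.7), np.float64(156.1)) [0.17326228 0.06664766 0.43770104]
```

{"fn": "jog_arm", "kwargs": {"motion": [0,0.15,0,0,0,0,1,0,0.15,0,0,0,0,1,0,0.15,0,0,0,0,1,0,0.15,0,0,0,0,1,0,0.15,0,0,0,0,1,0,0.15,0,0,0,0,1,0,0.15,0,0,0,0,1,0,0.15,0,0,0,0,1,0,0.15,0,0,0,0,1,0,0.15,0,0,0,0,1,0,0.15,0,0,0,0,1,0,0.15,0,0,0,0,1]}}

```text
time: 6.7
position: [0.5539, 0.1642, 0.07]
tool_rot: [0.992, 0.124, 0.0, 0.0]
ft_force: [-0.6, -0.6, 0.1]
grip_width: 0.0007
grip_force: 0.1
```

```bash
python3 - <<'E'
from h import *
o=robot.get_obs();print(o["time"],o["position"],st(o["position"]),o["ft_force"])
a=robot.camera("scene")[165:270,250:350];a=cv2.resize(a,None,fx=4,fy=4,interpolation=cv2.INTER_CUBIC)
w=robot.camera("wrist")[100:280,270:560];w=cv2.resize(w,None,fx=1.37,fy=1.37)
c=np.zeros((430,800,3),np.uint8);c[:420,:400]=a;c[:w.shape[0],400:400+w.shape[1]]=w[:,:400];cv2.imwrite("pics/c3.png",c)
E
```

```text
6.7 [0.55388893 0.16417764 0.0699756 ] (np.float64(1.0), np.float64(84.2)) [-0.55993579 -0.63438764  0.10561479]
```

View pics/c3.png

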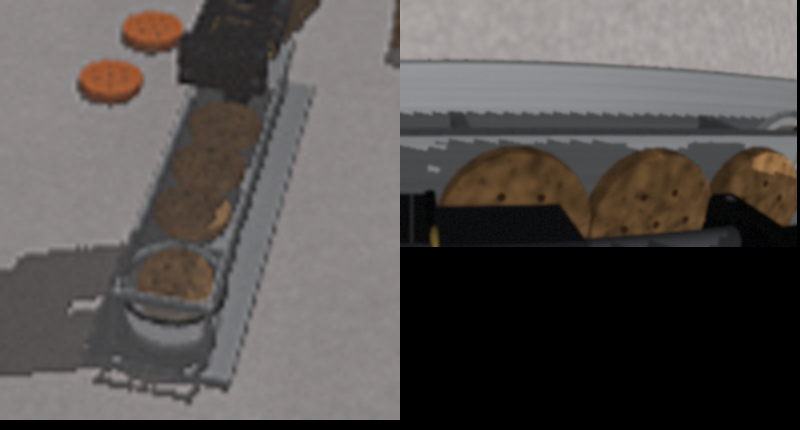

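```bash
python3 - <<'E'
from h import *
c=C["scene"]
for z in(.013,.025,.037,.049,.055,.067):
  for s in(0,):
    X=np.r_[t+.002*xd,z];x=c["R"]@X+c["t"];u=c["fx"]*x[0]/x[2]+c["cx"];v=c["fy"]*x[1]/x[2]+c["cy"];print(z,round((u-250)*4),round((v-165)*4))
E
```

```text
0.013 173 310
0.025 173 299
0.037 173 288
0.049 174 276
0.055 174 270
0.067 174 259
```

```bash
python3 - <<'E'
from h import *
o=robot.get_obs();p,q=o["position"],o["tool_rot"]
for n,u in(("b4 left",(440,205)),("b4 top",(520,147)),("b3 top",(655,148)),("touch43",(590,203))):
    print(n,st(at(wray(270+(u[0]-400)/1.37,100+u[1]/1.37,p,q),.067)))
a=robot.camera("scene")[215:260,265:320];a=cv2.resize(cv2.convertScaleAbs(a,alpha=1.5),None,fx=9,fy=9,interpolation=cv2.INTER_CUBIC)
b=robot.camera("side")[170:220,220:280];b=cv2.resize(b,None,fx=5,fy=5,interpolation=cv2.INTER_CUBIC)
c=np.zeros((410,800,3),np.uint8);c[:405,:495]=a;c[:250,500:800]=b;cv2.imwrite("pics/c4.png",c)
E
```

```text
b4 left (np.float64(9.7), np.float64(73.6))
b4 top (np.float64(32.7), np.float64(44.4))
b3 top (np.float64(32.4), np.float64(-13.8))
touch43 (np.float64(9.4), np.float64(12.9))
```

View pics/c4.png

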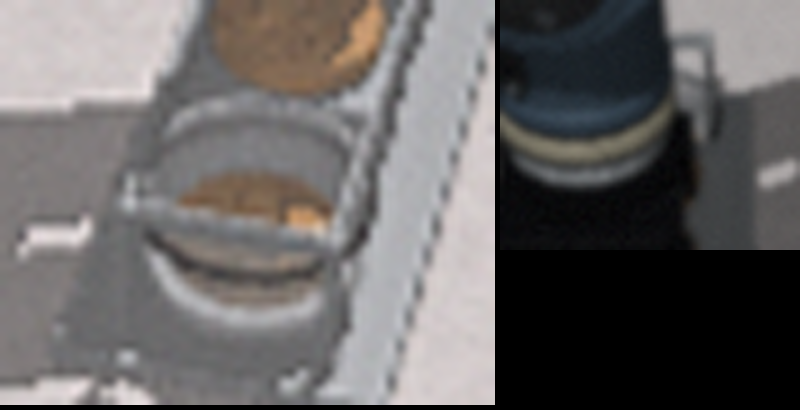

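Biscuit 1 has now dropped flat and is seen below the black band. I push on for biscuit 2.

{"fn": "jog_arm", "kwargs": {"motion": [0,0.15,0,0,0,0,1,0,0.15,0,0,0,0,1,0,0.15,0,0,0,0,1,0,0.15,0,0,0,0,1,0,0.15,0,0,0,0,1,0,0.15,0,0,0,0,1,0,0.15,0,0,0,0,1,0,0.15,0,0,0,0,1,0,0.15,0,0,0,0,1,0,0.15,0,0,0,0,1,0,0.1,0,0,0,0,1,0,0.1,0,0,0,0,1]}}

```text
time: 8.4
position: [0.5706, 0.0985, 0.07]
tool_rot: [0.992, 0.124, -0.0, -0.0]
ft_force: [-0.3, 0.2, 0.2]
grip_width: 0.0003
grip_force: 0.1
```

{"fn": "jog_arm", "kwargs": {"motion": [0,0,0,0,0,0,1,0,0,0,0,0,0,1,0,0,0,0,0,0,1]}}

```text
time: 8.78
position: [0.5704, 0.0989, 0.07]
tool_rot: [0.992, 0.124, -0.0, -0.0]
ft_force: [-0.0, 0.1, 0.1]
grip_width: 0.0005
grip_force: 0.0
```

```bash
cat >look.py <<'E'
from h import *
import sys
o=robot.get_obs();print(o["time"],st(o["position"]),o["ft_force"].round(1))
a=robot.camera("scene")[205:260,265:320];a=cv2.resize(cv2.convertScaleAbs(a,alpha=1.5),None,fx=8,fy=8,interpolation=cv2.INTER_CUBIC)
w=robot.camera("wrist")[100:280,200:560]
c=np.zeros((440,800,3),np.uint8);c[:440,:440]=a;c[:180,440:800]=w;cv2.imwrite(sys.argv[1],c)
E
python3 look.py pics/c5.png
```

```text
8.775 (np.float64(1.2), np.float64(16.8)) [-0.   0.1  0.1]
```

View pics/c5.png

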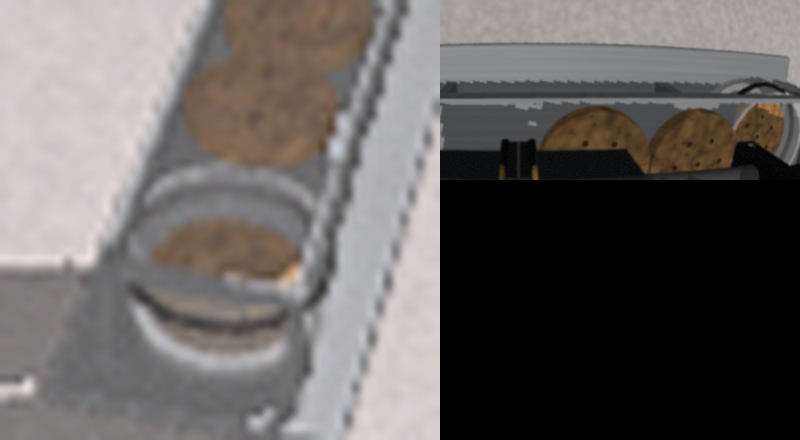

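Two biscuits lie in the tube and two remain on the track. The band's front is at crop row 322, the biscuit's foot edge at about 347 and the foot ring at about 360. I check the band's height from these before adding the third.

```bash
python3 - <<'E'
from h import *
c=C["scene"];T=np.linspace(0,6.283,181)
def f(r,z):
    X=np.c_[t[0]+.002*xd[0]+r*np.cos(T),t[1]+.002*xd[1]+r*np.sin(T),0*T+z]@c["R"].T+c["t"]
    v=(c["fy"]*X[:,1]/X[:,2]+c["cy"]-205)*8;return v.min().round(),v.max().round()
print("rim out",f(.04,.054),"in",f(.037,.054));print("foot out",f(.04,.013),f(.04,.008),"biscuit bottom",f(.032,.013),"top1",f(.032,.025),"top2",f(.032,.037))
for h in range(8,36,4):print(h,f(.0435,.013+h/1000))
a=cv2.imread("pics/c5.png")[200:380,190:250].mean(1).mean(1) if 0 else cv2.imread("pics/c5.png")[230:380:5,215:240].mean(1)
for i,r in enumerate(a):print(230+5*i,r.round().astype(int),end="; ")
E
```

```text
rim out (np.float64(158.0), np.float64(290.0)) in (np.float64(163.0), np.float64(285.0))
foot out (np.float64(235.0), np.float64(368.0)) (np.float64(244.0), np.float64(378.0)) biscuit bottom (np.float64(248.0), np.float64(354.0)) top1 (np.float64(226.0), np.float64(332.0)) top2 (np.float64(203.0), np.float64(309.0))
8 (np.float64(215.0), np.float64(360.0))
12 (np.float64(207.0), np.float64(352.0))
16 (np.float64(200.0), np.float64(344.0))
20 (np.float64(193.0), np.float64(337.0))
24 (np.float64(185.0), np.float64(329.0))
28 (np.float64(178.0), np.float64(322.0))
32 (np.float64(170.0), np.float64(314.0))
230 [ 75  93 115]; 235 [ 77  93 113]; 240 [ 78  92 112]; 245 [ 79  95 114]; 250 [ 82  97 119]; 255 [ 82  98 120]; 260 [ 79  96 117]; 265 [ 69  87 111]; 270 [ 83  98 117]; 275 [113 121 131]; 280 [125 126 130]; 285 [122 120 120]; 290 [114 111 110]; 295 [111 109 109]; 300 [114 114 118]; 305 [116 120 127]; 310 [121 129 138]; 315 [124 130 140]; 320 [100 104 111]; 325 [78 79 85]; 330 [79 80 86]; 335 [ 95 101 107]; 340 [114 123 131]; 345 [110 119 129]; 350 [125 129 139]; 355 [152 153 157]; 360 [172 170 172]; 365 [171 168 169]; 370 [152 149 150]; 375 [131 128 129];
```

```bash
python3 - <<'E'
import cv2,numpy as np
im=cv2.cvtColor(cv2.imread("pics/w1.png"),cv2.COLOR_BGR2GRAY)
for r in(165,172,180):print(r,"L",dict(zip(range(30,70),im[r,30:70].tolist())) if r==172 else im[r,30:70].tolist(),"R",list(im[r,106:134]))
for u in(70,74,78):print(u,"top from 118",im[118:134,u].tolist(),"bot from 200",im[200:228,u].tolist())
E
```

```text
165 L [137, 137, 133, 115, 97, 106, 98, 71, 53, 50, 44, 40, 36, 41, 47, 56, 59, 57, 59, 59, 60, 58, 60, 59, 59, 59, 59, 60, 59, 61, 58, 63, 81, 113, 130, 134, 134, 135, 133, 135] R [np.uint8(41), np.uint8(41), np.uint8(46), np.uint8(71), np.uint8(101), np.uint8(119), np.uint8(121), np.uint8(123), np.uint8(111), np.uint8(76), np.uint8(35), np.uint8(11), np.uint8(19), np.uint8(57), np.uint8(96), np.uint8(116), np.uint8(121), np.uint8(122), np.uint8(122), np.uint8(119), np.uint8(108), np.uint8(87), np.uint8(66), np.uint8(60), np.uint8(59), np.uint8(60), np.uint8(64), np.uint8(64)]
172 L {30: 128, 31: 128, 32: 128, 33: 122, 34: 109, 35: 99, 36: 93, 37: 69, 38: 52, 39: 49, 40: 44, 41: 41, 42: 37, 43: 38, 44: 46, 45: 55, 46: 59, 47: 61, 48: 58, 49: 60, 50: 58, 51: 60, 52: 59, 53: 61, 54: 61, 55: 60, 56: 59, 57: 58, 58: 62, 59: 59, 60: 59, 61: 61, 62: 67, 63: 90, 64: 119, 65: 132, 66: 134, 67: 133, 68: 134, 69: 133} R [np.uint8(42), np.uint8(39), np.uint8(43), np.uint8(51), np.uint8(82), np.uint8(109), np.uint8(122), np.uint8(121), np.uint8(121), np.uint8(110), np.uint8(78), np.uint8(39), n
[... 776 characters left out ...]
6), np.uint8(68), np.uint8(68)]
70 top from 118 [142, 144, 145, 143, 123, 77, 36, 30, 62, 102, 134, 150, 152, 151, 141, 115] bot from 200 [67, 64, 64, 65, 66, 65, 65, 66, 70, 79, 84, 87, 85, 78, 64, 52, 46, 47, 48, 50, 55, 75, 105, 120, 124, 131, 143, 152]
74 top from 118 [143, 144, 147, 132, 95, 52, 35, 56, 85, 96, 114, 140, 151, 150, 135, 98] bot from 200 [65, 65, 67, 65, 66, 67, 64, 64, 67, 70, 76, 83, 85, 87, 84, 74, 60, 51, 49, 51, 54, 73, 103, 121, 123, 127, 139, 150]
78 top from 118 [144, 146, 147, 135, 95, 49, 29, 47, 76, 98, 126, 144, 152, 150, 148, 143] bot from 200 [67, 65, 65, 64, 66, 67, 66, 67, 67, 76, 82, 86, 88, 89, 89, 87, 81, 64, 52, 48, 52, 71, 99, 118, 121, 122, 130, 141]
```

Two independent checks agree. The wrist view, corrected by the floor circle, puts the band's lower edge at about 31 mm. The scene view, corrected for its +11 px bias on the rim and biscuits, gives about 31 mm for the band. At 24 mm, two biscuits don't reach it and three do, so I push the third gently.

{"fn": "jog_arm", "kwargs": {"motion": [0,0.15,0,0,0,0,1,0,0.15,0,0,0,0,1,0,0.15,0,0,0,0,1,0,0.15,0,0,0,0,1,0,0.15,0,0,0,0,1,0,0.15,0,0,0,0,1,0,0.15,0,0,0,0,1,0,0.15,0,0,0,0,1,0,0.15,0,0,0,0,1,0,0.1,0,0,0,0,1,0,0.07,0,0,0,0,1,0,0.05,0,0,0,0,1]}}

```text
time: 10.38
position: [0.586, 0.0377, 0.07]
tool_rot: [0.992, 0.124, 0.0, -0.0]
ft_force: [0.3, 0.6, -0.6]
grip_width: 0.0006
grip_force: 0.0
```

{"fn": "jog_arm", "kwargs": {"motion": [0,0,0,0,0,0,1,0,0,0,0,0,0,1,0,-0.3,0,0,0,0,1,0,-0.5,-0.2,0,0,0,1,0,-0.5,-1,0,0,0,1,0,-0.5,-1,0,0,0,1,0,-0.5,-0.5,0,0,0,1,0,0,0,0,0,0,1,0,0,0,0,0,0,1]}}

```text
time: 11.5
position: [0.5625, 0.1273, 0.1774]
tool_rot: [0.992, 0.124, -0.001, 0.0]
ft_force: [0.2, -0.5, 0.0]
grip_width: 0.0006
grip_force: 0.0
```

```bash
python3 - <<'E'
from h import *
o=robot.get_obs();print(o["time"],st(o["position"]),o["position"],o["ft_force"].round(1))
a=robot.camera("scene")[205:260,265:320];a=cv2.resize(cv2.convertScaleAbs(a,alpha=1.5),None,fx=7,fy=7,interpolation=cv2.INTER_CUBIC)
w=robot.camera("wrist")[90:260,270:560];w=cv2.resize(w,None,fx=1.4,fy=1.4,interpolation=cv2.INTER_CUBIC)
s=robot.camera("side")[165:315,200:290];s=cv2.resize(s,None,fx=2.3,fy=2.3,interpolation=cv2.INTER_CUBIC)
c=np.zeros((600,800,3),np.uint8);c[:385,:385]=a;c[:w.shape[0],390:390+w.shape[1]]=w;c[250:250+s.shape[0],450:450+s.shape[1]]=s;cv2.imwrite("pics/c6.png",c)
E
```

```text
11.5 (np.float64(0.4), np.float64(46.3)) [0.56248105 0.12729291 0.17737833] [ 0.2 -0.5  0. ]
```

View pics/c6.png

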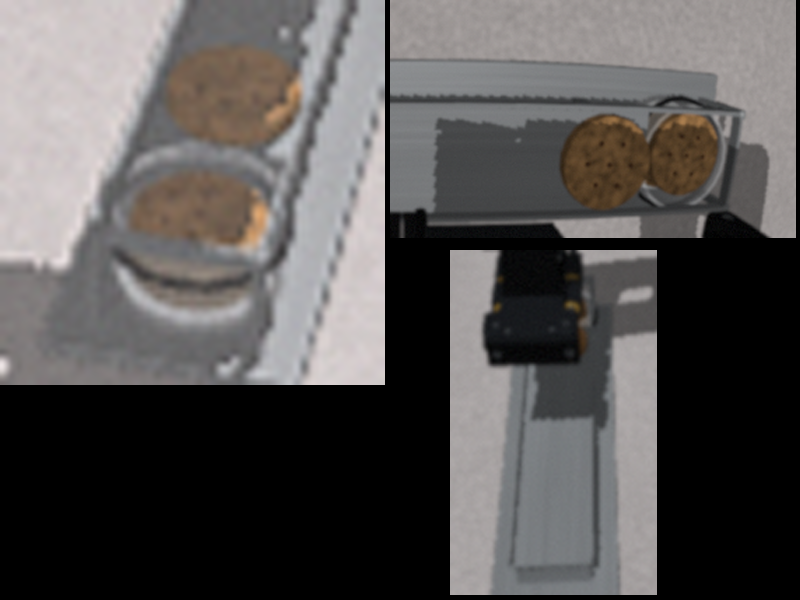

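```bash
python3 - <<'E'
from h import *
o=robot.get_obs();p,q=o["position"],o["tool_rot"]
f=lambda u,v:(270+(u-390)/1.4,90+v/1.4)
for n,u,z in(("b4 left",(560,165),.067),("b4 right",(651,155),.067),("b4 top",(603,114),.067),("b4 bot",(603,210),.067)):print(n,st(at(wray(*f(*u),p,q),z)))
for z in(.049,.067):
  print("b3 z",z,[st(at(wray(*f(*u),p,q),z)) for u in((650,165),(719,150),(688,113),(683,195))])
print("rim",[st(at(wray(*f(*u),p,q),.054)) for u in((643,165),(724,155))])
E
```

```text
b4 left (np.float64(-0.3), np.float64(-52.9))
b4 right (np.float64(6.7), np.float64(-119.2))
b4 top (np.float64(32.9), np.float64(-79.2))
b4 bot (np.float64(-31.5), np.float64(-88.0))
b3 z 0.049 [(np.float64(-5.6), np.float64(-131.1)), (np.float64(6.3), np.float64(-195.5)), (np.float64(33.3), np.float64(-159.1)), (np.float64(-29.3), np.float64(-166.7))]
b3 z 0.067 [(np.float64(-0.2), np.float64(-119.6)), (np.float64(10.9), np.float64(-179.9)), (np.float64(36.2), np.float64(-145.9)), (np.float64(-22.3), np.float64(-152.9))]
rim [(np.float64(-4.1), np.float64(-121.9)), (np.float64(3.8), np.float64(-197.4))]
```

Taking biscuit 3's top at z = 49 mm gives a round 64 mm disc centred in the tube, so it lies flat. At 67 mm, on the track, it would measure too small. Biscuit 4 is flat on the track with its edge at y ≈ -119 mm, and the gripper is clear.

```bash
python3 -c "
from rig import robot
print(robot.hand_in())"
```

```text
the job is handed in; nothing more can be done
None
```

The job is handed in: three biscuits lie flat in the tube, reaching the black band (stack 36 mm; band measured at about 31–33 mm above the tube floor), biscuit 4 stays flat on the track just short of the mouth, and the arm touched nothing else.

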